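# Centre the finial on the painting turntable

### The arm

A 6-joint arm with a two-finger parallel gripper is mounted at the origin on the work surface; the furniture and walls round the work are solid. World frame = base frame: x ahead of the robot, y to its left, z up, the work surface at z = 0. Lengths are in m, angles in degrees, forces in N, time in s.
With the tool pointing down it reaches from about 0.25 to 0.725 m from the base axis. Payload 9.7 kg.
Tool frame: the origin (TCP) lies at the very end of the fingers, on their centre line; the grasp point (between the pads) lies 19 mm behind it; z points along the fingers, y is the line along which they close (so a half turn about z gives the same grasp; the last joint's range is limited). The gripper opens to 85 mm and grips with 20 to 120 N. Pads are 22 mm wide; open, the fingers measure 114 mm over their backs; the gripper's body (76 mm by 85 mm) begins 54 mm behind the grasp point. The pads swing forward as they close: fully open they stand 13 mm farther back than shut.
Start: joints at [75.115, 4.979, 10.078, 95.1, 0, 90], TCP at [0.141, 0.532, 0.231] pointing down, gripper open.
Joint ranges: [-179.16, 179.16], [-48.56, 103.87], [-65.8, 70.77], [-126.05, 130.52], [-82.76, 87.17], [-180, 180]. Speed limits (degrees/s): [127.2, 127.2, 147.25, 180, 180, 180].

### API

Orientations are given as [roll, pitch, yaw] about the fixed x, y, z axes, in that order (R = Rz(yaw) Ry(pitch) Rx(roll)).
In Python, from workcell import bot, viewer, finder gives the robot as it stands. The module is installed in compiled form; this text tells all that it offers.
- The arm moves only by the shell command python3 -m inch 'ROWS' [FORCE]. ROWS is JSON, a list that holds one entry, the list of rows, each a list of 7 numbers: the opening in per cent of the stroke, from 0 (shut) to 100 (fully open), then the shift along the tool's x, y, z in mm, then the turn, a rotation vector about the tool's x, y, z in degrees. In form: [[[grip, tx, ty, tz, ax, ay, az], ...]]. A call has 1 to 8 rows; each row shifts and turns the commanded pose from where the row before left it, along the tool's axes as they then stand; what a row does not reach is not made up. A row lasts 1/8 s, in which the tool goes at most 62.5 mm and 10.7 degrees, less where a joint would pass 70% of its speed; a pose out of reach is approached as far as the arm can. A call with a gripper value outside its range is refused whole. The fingers move at their own pace and stop on an object; FORCE is the grip in N (left out, the last holds). Time passes only in rows, so rows that do not move let the fingers close. It gives the time, the measured TCP pose, the force, the opening and the grip force at its end, in the units of the state.
- bot.get_obs(): the state, without advancing time (a new reading comes with each control period).
- viewer.camera(name): name is "side" or "top"; returns a dict with "pixels" (384x512x3 uint8, red, green, blue), "vfov" (degrees; the focal length in pixels is half the picture's height over the tangent of half this angle, whatever the lens; pixels are square), "cx", "cy" (the principal point, pixels), "R" (3x3) and "t" (3): a world point X has camera coordinates R X + t. Camera axes: x right, y down, z forward; pixel columns grow to the right and rows downward; lengths in m; the calibration is good to about 2 mm. A picture is of the moment at which its call begins. There is no depth.
- bot.job_done(): hands the job in; it is judged then, once.
Trained networks look in the newest picture that a camera, given by its name, has taken for a name from the list of things; names that differ only in an ending like _2 or _b are one class to them, and where a whole thing is asked for, a point or a joint stands for the part that bears it (a point fixed in the world has none). Each returns a list of dicts, best first, with "conf" (0 to 1); they miss things now and then, are a little off and sometimes report something else, mostly with a low value. They report only what shows in the picture. A call takes as long as a camera call. They do not tell look-alikes from the thing itself.
- finder.outline_of(camera, thing): "pixels" (384x512 bool, what is visible of it) and "extent" ([centre column, centre row, width, height] in pixels, round what is visible of it).
- finder.mark_of(camera, thing): "position" ([column, row] in pixels: a listed point, or the origin of a listed thing).
The state is a dict: "time": time; "q": joint angles; "qd": joint speeds; "joint_efforts": joint torques, N m; "ee_pos": TCP position; "tcp_rot": TCP orientation; "wrist_force": force on the tool from outside, world axes, zero at the start; "torque": the same for the moment, N m; "opening": finger opening in m; "grasp_force": force on a finger pad.
Only numpy, scipy, OpenCV 4.12 (cv2) and the standard library are available. Lean on these libraries where they do the work, as an engineer would, in place of code of your own. Each camera call takes 0.05 s, during which the arm holds its last target. There are 200 camera calls.

### The job

The turned wooden finial stands off-centre on the small blue painting turntable. Nudge it gently with the fingertips, in light taps or pushes, until it stands upright within 6 mm of the middle of the turntable, then take the hand away. Do not grasp, lift or topple it, and leave the tin, the tape roll and the brush where they are.

Things in the scene. Friction and masses are not known exactly. Their poses are not given: they have to be found in the camera images.
- finial: Loose round finial of pale wood, 0.06-0.11 kg, 56 mm tall: flat cylindrical foot 30 mm across (widest part) and 12 mm high, thin neck, ball 26 mm across centred 43 mm up. Top-heavy: pushed on the ball or struck fast it topples; pushed slowly (about 1 N) low on the foot it slides upright. Origin: centre of the foot's underside; z up. Starts 15 to 27 mm off the turntable's middle, any direction.
- turntable: Small painting turntable, locked and fixed to the bench: dark cast foot 100 mm across, short pillar, blue wheel 90 mm across, 10 mm thick, flat top 42 mm above the bench, with two white rings (75 and 50 mm across) round its middle. Origin: centre of its underside, on the bench; z up. Beyond it a tall wooden shelf post (60 x 38 mm, fixed, centre at x 0.71, y -0.03): keep the hand clear.
- turntable_mid (a point): The middle of the turntable's flat top, 42 mm above the bench: where the centre of the finial's underside belongs.
- tin: Bystander: round tin, 75 mm across, 58 mm tall, standing on the bench to the right of or nearer than the turntable. Origin: centre of its underside.
- tape: Bystander: roll of black tape lying flat on the bench to the right of or nearer than the turntable, 58 mm across, 19 mm high. Origin: centre of its underside.
- brush: Bystander: paint brush 210 mm long, 52 mm wide, 14 mm thick, lying on the bench on the robot's side of the turntable. Origin: centre of its underside; its length is along its own y.
Mind the look-alikes: they are no part of the job. Of the things shaped like the finial, the wood one is meant. Several things look just like the turntable: the one meant starts farthest to the robot's left.

How it is judged (in metres and radians):
At the end, for the whole second after the job is handed in: The finial stands upright (within 0.08 rad), at rest on the turntable's top, its foot's centre within 6 mm of the turntable's middle (horizontal distance between finial and turntable_mid below 0.006 m and angle between finial's own z axis and vertical below 0.08 rad and height (world z) of finial between 0.039 and 0.045 m and linear speed of finial below 0.01 m/s); the robot touches nothing.
It fails at once if the finial is toppled (tilted more than 0.35 rad) (angle between finial's own z axis and vertical above 0.35 rad).
It fails at once if the finial is lifted more than 6 mm above the turntable's top, or falls off it (z of finial in the frame of turntable_mid above 0.006 m or z of finial in the frame of turntable_mid below -0.01 m).
It fails at once if the finial is struck hard or squeezed (fingers press on it with more than 5 N) (contact force between the fingers and finial above 5 N).
It fails at once if the finial is knocked (it moves faster than 0.3 m/s) (linear speed of finial above 0.3 m/s).
It fails at once if the tin, the tape roll or the brush is moved more than 10 mm (distance of any of tin, tape, brush from where it was at the start of the episode above 0.01 m).
It also fails if it takes over 56 s, if anything falls off the work surface, if the arm or the gripper's body presses on something with over 40 N, if the wrist force passes 120 N, or if a joint passes its speed limit or range.

## Working session

There is one attempt and no reset: what is moved stays moved. The work goes in short steps, Python scripts to look and compute and a shell command to move; the robot and the scene stay as the last step left them, time stands still between calls to the robot, and variables do not carry over. Pictures are saved under pics/ and viewed, at most 10 in all, crops included, and the job is handed in when it is done.

```bash
mkdir -p pics; cat > h.py <<'E'
import numpy as np, cv2
from workcell import bot, viewer, finder
def K(c):
    f=c["pixels"].shape[0]/2/np.tan(np.radians(c["vfov"])/2); return f
def ray_z(c,uv,z):
    f=K(c); R=np.array(c["R"]); t=np.array(c["t"])
    d=R.T@np.array([(uv[0]-c["cx"])/f,(uv[1]-c["cy"])/f,1]); o=-R.T@t
    return o+d*(z-o[2])/d[2]
def proj(c,X):
    p=np.array(c["R"])@np.array(X)+np.array(c["t"]); f=K(c)
    return np.array([c["cx"]+f*p[0]/p[2],c["cy"]+f*p[1]/p[2]])
def save(c,n,s=1,crop=None):
    im=c["pixels"][:,:,::-1]
    if crop: a,b,w,h=crop; im=im[b:b+h,a:a+w]
    cv2.imwrite("pics/"+n,cv2.resize(im,None,fx=s,fy=s,interpolation=cv2.INTER_CUBIC))
E
python3 - <<'E'
from h import *
np.set_printoptions(precision=4,suppress=True)
ims=[]
for n in("top","side"):
    c=viewer.camera(n); ims.append(c["pixels"][:,:,::-1])
    print(n,K(c),-np.array(c["R"]).T@np.array(c["t"]),np.array(c["R"]).round(2).tolist())
    for th,z in(("finial",.042),("turntable_mid",.042),("tin",0),("tape",0),("brush",0)):
        for d in finder.mark_of(n,th)[:5]: print(th,round(d["conf"],2),np.round(d["position"],1),ray_z(c,d["position"],z))
cv2.imwrite("pics/a.png",cv2.resize(np.vstack(ims),None,fx=.78,fy=.78))
print(bot.get_obs())
E
```

```text
top 474.9321555596773 [ 0.3481 -0.1028  1.2506] [[-0.01, -1.0, -0.02], [-1.0, 0.01, -0.07], [0.07, 0.02, -1.0]]
finial 0.61 [226.9 158.6] [ 0.5037 -0.0154  0.042 ]
finial 0.55 [285.8 153.2] [ 0.5152 -0.1665  0.042 ]
finial 0.44 [185.8 120.7] [0.6038 0.0898 0.042 ]
turntable_mid 0.84 [232.5 148.3] [ 0.53   -0.0301  0.042 ]
turntable_mid 0.56 [333.6 251.4] [ 0.2641 -0.2824  0.042 ]
tin 0.88 [316.4 193. ] [ 0.4143 -0.2472  0.    ]
tin 0.66 [231.7 203.2] [ 0.3906 -0.0239  0.    ]
tape 0.56 [317.2 114.6] [ 0.623  -0.2539  0.    ]
brush 0.57 [231.8 206.3] [ 0.3824 -0.0241  0.    ]
side 438.2992279033405 [0.2599 0.7064 0.4863] [[-0.98, -0.22, 0.02], [-0.12, 0.44, -0.89], [0.18, -0.87, -0.46]]
finial 0.95 [135.6 254. ] [0.5827 0.1501 0.042 ]
finial 0.8 [208.2 214.6] [ 0.5038 -0.0059  0.042 ]
finial 0.7 [222.7 196.1] [ 0.4977 -0.0875  0.042 ]
turntable_mid 0.95 [202.1 208.1] [ 0.5237 -0.0275  0.042 ]
turntable_mid 0.66 [341.8 167.6] [ 0.2554 -0.3038  0.042 ]
tin 0.9 [278.3 186.6] [ 0.4022 -0.244   0.    ]
tape 0.78 [197.8 176.2] [ 0.6116 -0.2498  0.    ]
brush 0.65 [274.7 235.2] [ 0.3724 -0.0287  0.    ]
{'time': 0.6, 'q': array([75.1162,  4.9797, 10.076 , 95.0995,  0.003 , 89.9998]), 'qd': array([-0.0117, -0.0249,  0.0599, -0.0698,  0.0428, -0.0167]), 'joint_efforts': array([  0.0034, -51.9823,  46.4689,   0.0013,   0.0001,   0.    ]), 'ee_pos': array([0.1413, 0.5315, 0.2313]), 'tcp_rot': array([-179.9968,   -0.003 ,  165.1163]), 'wrist_force': array([0.6482, 0.5813, 0.2016]), 'torque': array([-0.0033, -0.0135,  0.0129]), 'grasp_force': 0.0, 'opening': 0.08560566344002629}
```

View pics/a.png

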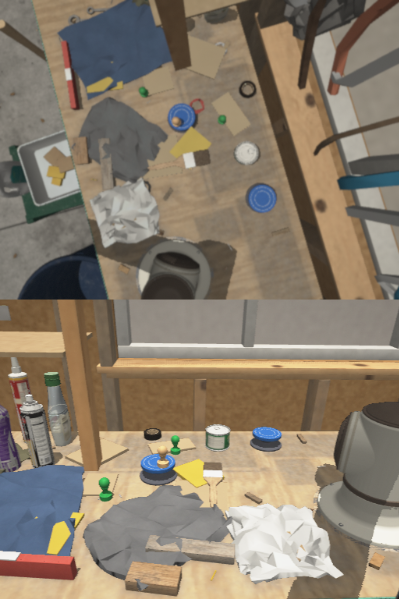

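The pictures show the turntable meant, with the wood finial on it, at about (180,118) in the top half of the picture. In the side half it is at (158,465). The other blue one is on the right, and the two green finials are on the bench. Next I'll refine both centres.

```bash
python3 - <<'E'
from h import *
np.set_printoptions(precision=4,suppress=True)
ims=[]
for n,cr in(("top",(190,110,90,75)),("side",(160,160,90,75))):
    c=viewer.camera(n)
    hsv=cv2.cvtColor(c["pixels"],cv2.COLOR_RGB2HSV)
    m=cv2.inRange(hsv,(100,100,40),(125,255,255))
    a,b,w,h=cr; mm=np.zeros_like(m); mm[b:b+h,a:a+w]=m[b:b+h,a:a+w]
    k=max(cv2.findContours(mm,cv2.RETR_EXTERNAL,cv2.CHAIN_APPROX_NONE)[0],key=cv2.contourArea)
    hull=cv2.convexHull(k); P=np.array([ray_z(c,p,.042)[:2] for p in hull[:,0]])
    mec=cv2.minEnclosingCircle((P*1000).astype(np.float32)); print(n,"wheel",mec)
    A=np.c_[2*P,np.ones(len(P))]; s=np.linalg.lstsq(A,(P**2).sum(1),rcond=None)[0]; print("fit",s[:2],np.sqrt(s[2]+s[0]**2+s[1]**2))
    finder_o=[o for o in finder.outline_of(n,"finial")]
    for o in finder_o: print("finial",o["conf"],o["extent"], )
    im=cv2.resize(c["pixels"][b:b+h,a:a+w,::-1],None,fx=7,fy=4*7/4,interpolation=cv2.INTER_CUBIC)[:, :630]
    def draw(X,col):
        q=(proj(c,X)-[a-.5,b-.5])*7; return tuple(int(v) for v in q)
    for ctr,r,z,col in(((.527,-.029),.045,.042,(0,0,255)),((.504,-.011),.015,.042,(0,255,0)),((.504,-.011),.015,.054,(0,255,255)),((.504,-.011),.013,.085,(255,0,255))):
        pts=np.array([draw((ctr[0]+r*np.cos(t),ctr[1]+r*np.sin(t),z),col) for t in np.linspace(0,6.28,60)])
        cv2.polylines(im,[pts],True,col,1)
    ims.append(im)
o=np.hstack(ims); o=cv2.resize(o,(800,int(o.shape[0]*800/o.shape[1]))); cv2.imwrite("pics/b.png",o)
E
```

```text
top wheel ((525.7831420898438, -30.67300033569336), 44.90135955810547)
fit [ 0.526  -0.0306] 0.04423042973611757
finial 0.65 [182.7, 116.8, 11.0, 10.6]
side wheel ((522.8389282226562, -21.06293487548828), 50.6571044921875)
fit [ 0.5216 -0.0223] 0.048114944644693326
finial 0.97 [133.9, 244.4, 17.6, 26.5]
finial 0.74 [222.8, 187.2, 13.7, 21.1]
finial 0.55 [208.9, 204.4, 20.1, 26.9]
```

View pics/b.png

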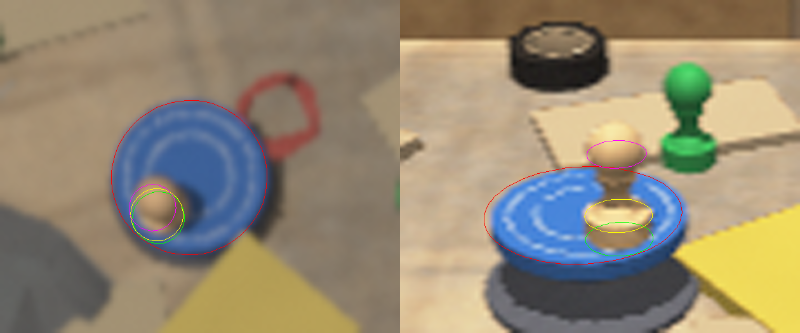

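```bash
cat >> h.py <<'E'
from scipy.spatial.transform import Rotation as Ro
def togo(p,rpy=None):
    o=bot.get_obs(); R=Ro.from_euler("xyz",o["tcp_rot"],degrees=True)
    print("t",round(o["time"],2),"pos",o["ee_pos"].round(4),"rot",o["tcp_rot"].round(1),"open",round(o["opening"],4),"F",o["wrist_force"].round(1))
    if p is not None: print("shift mm",(R.inv().apply(np.array(p)-o["ee_pos"])*1000).round(1))
    if rpy is not None: print("turn",(R.inv()*Ro.from_euler("xyz",rpy,degrees=True)).as_rotvec(degrees=True).round(1))
E
python3 -m inch '[[[18,0,0,0,0,0,9.4],[18,0,0,0,0,0,9.4],[18,0,0,0,0,0,9.4]]]' 20
python3 -c "
from h import *
togo((.455,.035,.13),(180,0,137))"
```

```text
time: 1.18
ee_pos: [0.1413, 0.5315, 0.2313]
tcp_rot: [-180.0, 0.0, 136.6]
wrist_force: [0.4, 0.0, 0.4]
opening: 0.0323
grasp_force: 0.0
t 1.18 pos [0.1413 0.5315 0.2313] rot [-180.     0.   136.6] open 0.0323 F [0.4 0.  0.4]
shift mm [-569.1 -145.3  101.3]
turn [-0.   0.  -0.4]
```

```bash
python3 -m inch '[[[18,-36,-9,0,0,0,0],[18,-36,-9,0,0,0,0],[18,-36,-9,0,0,0,0],[18,-36,-9,0,0,0,0],[18,-36,-9,0,0,0,0],[18,-36,-9,0,0,0,0],[18,-36,-9,0,0,0,0],[18,-36,-9,0,0,0,0]]]'
python3 -m inch '[[[18,-36,-9,0,0,0,0],[18,-36,-9,0,0,0,0],[18,-36,-9,0,0,0,0],[18,-36,-9,0,0,0,0],[18,-36,-9,0,0,0,0],[18,-32,-9,0,0,0,0],[18,0,0,0,0,-6,0],[18,0,0,0,0,-6,0]]]'
python3 -c "
from h import *
togo((.462,.028,.10),(180,0,137))"
```

```text
time: 2.17
ee_pos: [0.3029, 0.2812, 0.2314]
tcp_rot: [180.0, 0.0, 136.9]
wrist_force: [-0.2, 0.1, -0.5]
opening: 0.0156
grasp_force: 0.0
time: 3.18
ee_pos: [0.4209, 0.097, 0.2314]
tcp_rot: [180.0, 12.2, 136.8]
wrist_force: [0.5, -0.4, -0.8]
opening: 0.0153
grasp_force: 0.0
t 3.17 pos [0.4209 0.097  0.2314] rot [180.   12.2 136.8] open 0.0153 F [ 0.5 -0.4 -0.8]
shift mm [-47.8 -22.2 144.7]
turn [-0.  12.2 -0.2]
```

```bash
python3 -m inch '[[[18,-12,-5.5,36,0,0,0],[18,-12,-5.5,36,0,0,0],[18,-12,-5.5,36,0,0,0],[18,-12,-5.5,36,0,0,0],[18,0,0,0,0,0,0]]]'
python3 - <<'E'
from h import *
togo((.477,.014,.047))
ims=[]
for n,cr in(("top",(190,110,90,75)),("side",(160,150,110,92))):
    c=viewer.camera(n); a,b,w,h=cr
    print(n,proj(c,bot.get_obs()["ee_pos"]))
    ims.append(cv2.resize(c["pixels"][b:b+h,a:a+w,::-1],(400,334),interpolation=cv2.INTER_CUBIC))
cv2.imwrite("pics/c.png",np.hstack(ims))
E
```

```text
time: 3.8
ee_pos: [0.4602, 0.0284, 0.0982]
tcp_rot: [-179.8, 11.9, 136.9]
wrist_force: [-0.4, 0.2, 0.1]
opening: 0.0156
grasp_force: 0.0
t 3.8 pos [0.4602 0.0284 0.0982] rot [-179.8   11.9  136.9] open 0.0156 F [-0.4  0.2  0.1]
shift mm [-11.1   1.1  54.6]
top [207.1033109  173.29288598]
side [223.34806847 199.18386663]
```

View pics/c.png

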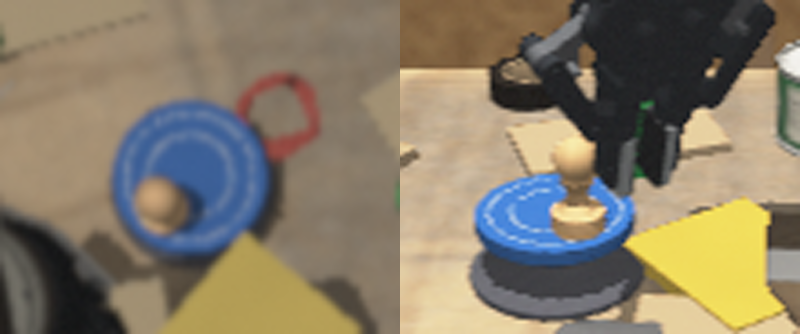

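The finial at about (575,190) in the side view is untouched. The fingertips at about (640,185) are right beside it, on the intended push line. I'll lower them beside the wheel's rim.

```bash
python3 -m inch '[[[18,-3,0.3,15,0,0,0],[18,-3,0.3,15,0,0,0],[18,-3,0.3,15,0,0,0],[18,-1.5,0.2,8,0,0,0],[18,0,0,0,0,0,0]]]'
python3 - <<'E'
from h import *
togo((.489,.0033,.047)); togo((.508,-.0145,.047))
c=viewer.camera("side"); print(proj(c,bot.get_obs()["ee_pos"]))
save(c,"d.png",6,(160,150,110,92))
E
```

```text
time: 4.53
ee_pos: [0.4774, 0.0154, 0.0499]
tcp_rot: [-179.9, 11.9, 136.9]
wrist_force: [0.3, 0.3, 0.2]
opening: 0.0152
grasp_force: 0.0
t 4.53 pos [0.4774 0.0154 0.0499] rot [-179.9   11.9  136.9] open 0.0152 F [0.3 0.3 0.2]
shift mm [-15.8  -1.    6.3]
t 4.53 pos [0.4774 0.0154 0.0499] rot [-179.9   11.9  136.9] open 0.0152 F [0.3 0.3 0.2]
shift mm [-41.2  -1.   11.7]
[217.61286962 217.98522331]
```

View pics/d.png

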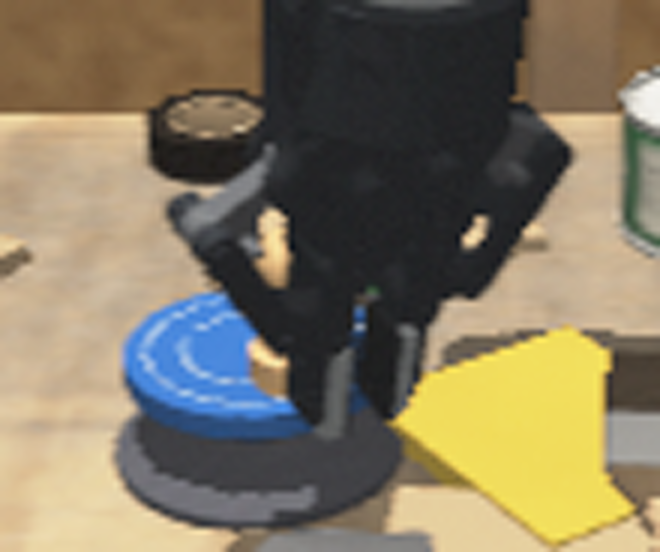

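```bash
python3 -m inch '[[[18,-2,-0.5,1.4,0,0,0],[18,-2.2,-0.5,1.4,0,0,0],[18,-2.2,0,0.5,0,0,0],[18,-2.2,0,0.5,0,0,0],[18,0,0,0,0,0,0]]]'
python3 -m inch '[[[18,-1.5,0,0.3,0,0,0],[18,-1.5,0,0.3,0,0,0],[18,-1.5,0,0.3,0,0,0],[18,-1.5,0,0.3,0,0,0],[18,-1.5,0,0.3,0,0,0],[18,-1.5,0,0.3,0,0,0],[18,-1.5,0,0.3,0,0,0],[18,-1.5,0,0.3,0,0,0]]]'
python3 - <<'E'
from h import *
togo((.508,-.0145,.048))
ims=[]
for n,cr in(("top",(190,110,90,75)),("side",(160,150,110,92))):
    c=viewer.camera(n); a,b,w,h=cr
    ims.append(cv2.resize(c["pixels"][b:b+h,a:a+w,::-1],(400,334),interpolation=cv2.INTER_CUBIC))
cv2.imwrite("pics/e.png",np.hstack(ims))
E
```

```text
time: 5.2
ee_pos: [0.4839, 0.0085, 0.0489]
tcp_rot: [-180.0, 12.0, 136.9]
wrist_force: [-1.2, 0.2, 0.3]
opening: 0.0152
grasp_force: 0.0
time: 6.2
ee_pos: [0.4928, 0.0002, 0.0489]
tcp_rot: [-180.0, 12.0, 136.9]
wrist_force: [0.6, 0.4, 0.2]
opening: 0.0152
grasp_force: 0.4
t 6.2 pos [4.928e-01 2.000e-04 4.890e-02] rot [-180.    12.   136.9] open 0.0152 F [0.6 0.4 0.2]
shift mm [-20.5  -0.4   5.3]
```

View pics/e.png

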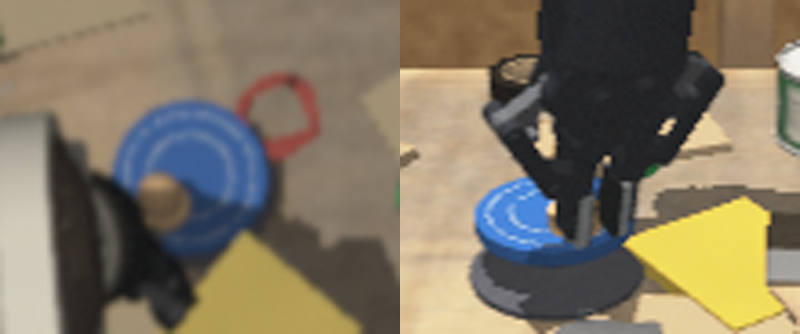

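In the top view the ball, at about (163,200), has just begun to move, and the tips straddle the foot. Contact comes where I predicted, so I'll keep pushing slowly.

```bash
python3 -m inch '[[[18,-1.5,0,0.4,0,0,0],[18,-1.5,0,0.3,0,0,0],[18,-1.5,0,0.4,0,0,0],[18,-1.5,0,0.3,0,0,0],[18,-1.5,0,0.4,0,0,0],[18,-1.5,0,0.3,0,0,0],[18,-1.5,0,0.3,0,0,0],[18,-1.5,0,0.3,0,0,0]]]'
python3 - <<'E'
from h import *
togo((.508,-.0145,.048))
ims=[]
for n,cr in(("top",(190,110,90,75)),("side",(160,150,110,92))):
    c=viewer.camera(n); a,b,w,h=cr
    ims.append(cv2.resize(c["pixels"][b:b+h,a:a+w,::-1],(400,334),interpolation=cv2.INTER_CUBIC))
cv2.imwrite("pics/f.png",np.hstack(ims))
E
```

```text
time: 7.3
ee_pos: [0.5019, -0.0082, 0.0488]
tcp_rot: [180.0, 12.0, 136.9]
wrist_force: [-0.1, -0.0, 0.4]
opening: 0.0153
grasp_force: 0.2
t 7.3 pos [ 0.5019 -0.0082  0.0488] rot [180.   12.  136.9] open 0.0153 F [-0.1 -0.   0.4]
shift mm [-8.4 -0.4  2.7]
```

View pics/f.png

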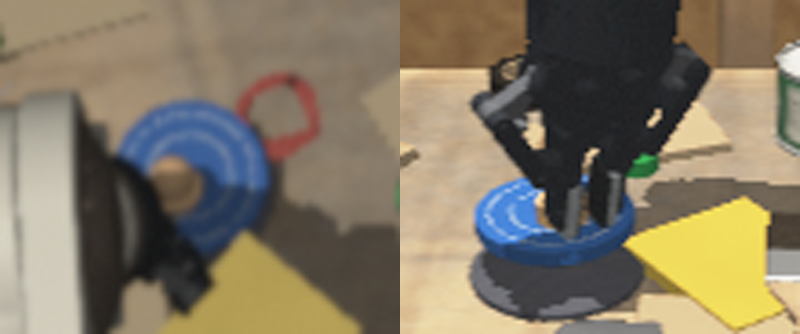

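The ball at (177,183) in the top view is still about 10 mm short of centre, which agrees with my sums. I'll push 6.5 mm more, back off and measure.

```bash
python3 -m inch '[[[18,-1.5,0,0.3,0,0,0],[18,-1.5,0,0.4,0,0,0],[18,-1.5,0,0.3,0,0,0],[18,-1.2,0,0.3,0,0,0],[18,-0.8,0,0.2,0,0,0],[18,0,0,0,0,0,0],[18,2,0,-0.4,0,0,0],[18,5,0,-1,0,0,0]]]'
python3 -m inch '[[[18,12,0,-2.5,0,0,0],[18,15,0,-3,0,0,0],[18,12,0,-20,0,0,0],[18,10,0,-30,0,0,0],[18,10,0,-30,0,0,0],[18,0,0,0,0,0,0]]]'
cat > m.py <<'E'
from h import *
togo(None)
mid=np.array([.526,-.0305])
ims=[]
for n,cr in(("top",(190,110,90,75)),("side",(160,150,110,92))):
    c=viewer.camera(n); a,b,w,h=cr
    for d in finder.mark_of(n,"finial")[:4]: print(n,"fin",round(d["conf"],2),ray_z(c,d["position"],.042)[:2].round(4))
    for d in finder.mark_of(n,"turntable_mid")[:2]: print(n,"mid",round(d["conf"],2),ray_z(c,d["position"],.042)[:2].round(4))
    s=400/w; im=cv2.resize(c["pixels"][b:b+h,a:a+w,::-1],(400,334),interpolation=cv2.INTER_CUBIC)
    for r,z,col in((.045,.042,(0,0,255)),(.015,.042,(0,255,0)),(.013,.085,(255,0,255))):
        pts=np.array([(proj(c,(mid[0]+r*np.cos(t),mid[1]+r*np.sin(t),z))-[a-.5,b-.5])*s for t in np.linspace(0,6.28,60)]).astype(int)
        cv2.polylines(im,[pts],True,col,1)
    hsv=cv2.cvtColor(c["pixels"],cv2.COLOR_RGB2HSV)
    m=cv2.inRange(hsv,(5,50,60),(25,200,255))
    q=proj(c,(*mid,.085)); yy,xx=np.mgrid[:384,:512]; m[(xx-q[0])**2+(yy-q[1])**2>(9 if n=="top" else 12)**2]=0
    ys,xs=np.nonzero(m)
    if n=="top": print("ball px",xs.mean(),ys.mean(),len(xs),"ball world",ray_z(c,(xs.mean(),ys.mean()),.085)[:2])
    ims.append(im)
cv2.imwrite("pics/g.png",np.hstack(ims))
E
python3 m.py
```

```text
time: 8.4
ee_pos: [0.5013, -0.0077, 0.0486]
tcp_rot: [-180.0, 12.0, 136.9]
wrist_force: [-0.5, 0.4, -0.3]
opening: 0.0151
grasp_force: 0.0
time: 9.15
ee_pos: [0.4464, 0.045, 0.1222]
tcp_rot: [179.8, 12.1, 137.0]
wrist_force: [0.2, 0.2, -0.1]
opening: 0.0156
grasp_force: 0.0
t 9.15 pos [0.4464 0.045  0.1222] rot [179.8  12.1 137. ] open 0.0156 F [ 0.2  0.2 -0.1]
top fin 0.65 [ 0.5231 -0.0256]
top fin 0.65 [ 0.5167 -0.1545]
top mid 0.81 [ 0.5242 -0.0244]
top mid 0.68 [ 0.2593 -0.2908]
ball px 230.8190476190476 149.25714285714287 105 ball world [ 0.52123908 -0.02847438]
side fin 0.9 [ 0.5236 -0.0166]
side fin 0.87 [0.5836 0.1512]
side mid 0.9 [ 0.254  -0.2932]
```

View pics/g.png

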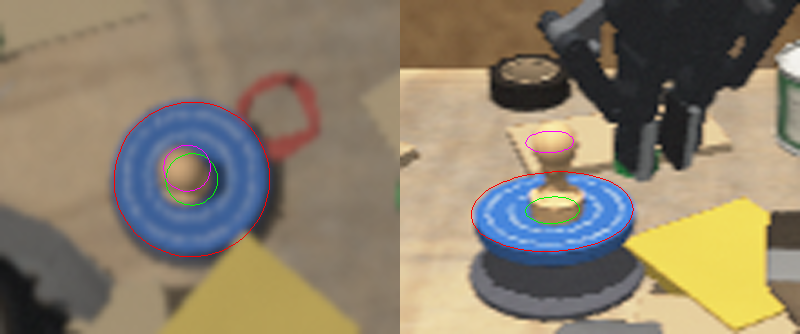

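The finial stands upright near the middle. In the top view the ball is at (185,172) against an expected (187,167). In the side view the foot is almost on the middle mark. It's about 3–4 mm short along the push line, so one small 3 mm nudge will add margin.

```bash
python3 -m inch '[[[18,-10,0,30,0,0,0],[18,-10,0,30,0,0,0],[18,-12,0,18,0,0,0],[18,-12,0,2.5,0,0,0],[18,-6,0,1,0,0,0],[18,0,0,0,0,0,0]]]'
python3 -c "
from h import *
togo((.5087,-.0147,.0487))"
```

```text
time: 10.2
ee_pos: [0.4949, -0.0014, 0.0514]
tcp_rot: [180.0, 12.0, 136.9]
wrist_force: [0.4, 0.5, 0.2]
opening: 0.0153
grasp_force: 0.0
t 10.2 pos [ 0.4949 -0.0014  0.0514] rot [180.   12.  136.9] open 0.0153 F [0.4 0.5 0.2]
shift mm [-18.2  -0.3   6.7]
```

```bash
python3 -m inch '[[[18,-3,0,2,0,0,0],[18,-3,0,1.7,0,0,0],[18,-3,0,0.6,0,0,0],[18,-2.5,0,0.6,0,0,0],[18,-1.5,0,0.4,0,0,0],[18,-1.5,0,0.4,0,0,0],[18,-1.2,0,0.4,0,0,0],[18,-1.2,0,0.3,0,0,0]]]'
python3 -m inch '[[[18,-1,0,0.2,0,0,0],[18,-0.5,0,0.1,0,0,0],[18,0,0,0,0,0,0]]]'
python3 -m inch '[[[18,2,0,-0.4,0,0,0],[18,5,0,-1,0,0,0],[18,12,0,-2.5,0,0,0],[18,15,0,-3,0,0,0],[18,12,0,-20,0,0,0],[18,10,0,-30,0,0,0],[18,10,0,-30,0,0,0],[18,0,0,0,0,0,0]]]'
sed -i 's/g.png/i.png/' m.py; python3 m.py
```

```text
time: 11.2
ee_pos: [0.5074, -0.0134, 0.0479]
tcp_rot: [-180.0, 12.0, 136.9]
wrist_force: [-0.2, 0.5, -0.1]
opening: 0.0155
grasp_force: 0.2
time: 11.58
ee_pos: [0.5085, -0.0145, 0.0479]
tcp_rot: [-180.0, 12.0, 136.9]
wrist_force: [0.4, 0.2, -0.6]
opening: 0.0157
grasp_force: 0.1
time: 12.58
ee_pos: [0.4483, 0.0432, 0.1214]
tcp_rot: [179.8, 12.1, 137.0]
wrist_force: [0.8, 0.2, -0.2]
opening: 0.0157
grasp_force: 0.0
t 12.57 pos [0.4483 0.0432 0.1214] rot [179.8  12.1 137. ] open 0.0157 F [ 0.8  0.2 -0.2]
top fin 0.59 [0.6082 0.0914]
top fin 0.48 [ 0.5092 -0.1694]
top fin 0.46 [ 0.5272 -0.0303]
top mid 0.58 [ 0.5265 -0.0267]
top mid 0.56 [ 0.2583 -0.2933]
ball px 231.73076923076923 148.46153846153845 104 ball world [ 0.52318711 -0.03075356]
side fin 0.84 [0.5834 0.1532]
side fin 0.67 [ 0.5221 -0.0208]
side fin 0.56 [0.4989 0.0369]
side fin 0.37 [ 0.496  -0.0856]
side mid 0.95 [ 0.5262 -0.026 ]
side mid 0.83 [ 0.2535 -0.3218]
```

View pics/i.png

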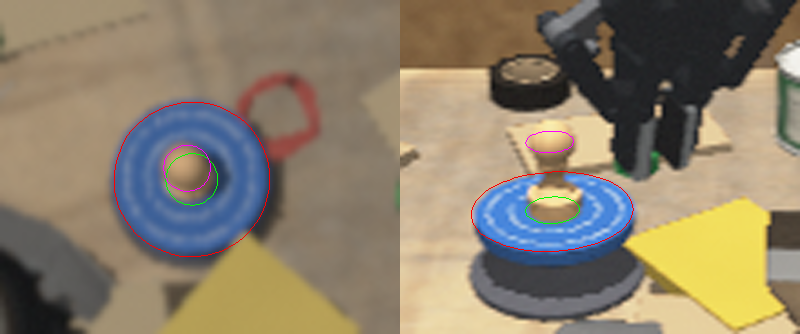

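The finial is upright. Its ball at (186,169) and its foot both match the centred outlines within about 2 mm in both views, and the hand is clear.

```bash
python3 -c "
from workcell import bot
print(bot.job_done())"
```

```text
the job is handed in; nothing more can be done
None
```

I nudged the finial to within about 2 mm of the turntable's middle, measured from the camera images; it stands upright with the hand clear, and the job is handed in (no verdict was returned).

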